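# Stack the pastry tray by its bail

## Robot

A 7-joint arm with a two-finger parallel gripper is mounted at the origin on the work surface. World frame = base frame: x ahead of the robot, y to its left, z up, the work surface at z = 0. Lengths are in mm, angles in degrees, forces in N, time in s.
With the tool pointing down it reaches from about 425 to 950 mm from the base axis. Payload 16.7 kg.
Tool frame: the origin (TCP) lies midway between the tips of the shut fingers; the grasp point (between the pads) lies 19 mm behind it (r.grip_depth is the z of the grasp point in the tool frame, in mm); z points along the fingers, y is the direction in which the jaws open and shut (so a half turn about z gives the same grasp; the last joint's range is limited). The gripper opens to 94 mm and grips with 3 to 60 N. Pads are 16 mm wide; open, the fingers measure 119 mm over their backs; the gripper's body (75 mm by 177 mm) begins 78 mm behind the grasp point.
Start: joints at [54.574, 24.414, 4.234, 92.017, -1.954, 63.644, -3.845], TCP at [304.94, -602.151, 205.467] pointing down, gripper open.
Joint ranges: [-163.25, 163.25], [-28.42, 122.38], [-70.27, 78.77], [12.13, 141.07], [-58.53, 238.53], [9.26, 117.41], [-156.51, 156.51]. Speed limits (degrees/s): [108.29, 108.29, 136.94, 136.94, 172.46, 172.46, 172.46].

## Interface

Orientations are given as [roll, pitch, yaw] about the fixed x, y, z axes, in that order (R = Rz(yaw) Ry(pitch) Rx(roll)).
In Python, from plant import r gives the robot as it stands. The module is installed in compiled form; this text tells all that it offers. Calls block until the motion is done:
- r.goto(position, orientation): joint-space move of the TCP to a pose.
- r.move_l(position, orientation=None, v=150, stop_force=None): straight line of the TCP; orientation=None keeps the orientation; v is the mean speed in mm/s. With stop_force (N) it stops when the force on the tool has changed by that much, and returns True; else False.
- r.movej(angles): joint-space move.
- r.open_gripper() and r.gripper_close(newtons=None): open the fingers fully, or close them until they stop; newtons is the grip in N (None keeps the last).
- r.hold(seconds).
- r.solve_ik(position, orientation): joint angles nearest the present ones, or None.
- r.observe(): the state.
- r.snapshot(name): name is "scene" or "top" or "wrist"; returns (picture, depth): 384x512x3 uint8, blue, green, red; 384x512 float32, mm along the optical axis (not along the pixel's ray), 0 where there is no reading.
- r.camera_info(name): a dict with "intrinsics" (3x3 intrinsics, pixels), "position" and "attitude" of the camera in the world. Camera axes: x right, y down, z forward; pixel columns grow to the right and rows downward; lengths in mm; the calibration is good to about 2 mm. A picture is of the moment at which its call begins: read the wrist's pose just before it. camera_info takes no time and is no camera call; for the wrist camera it gives the pose at the moment of the call.
A pose or a line that the arm cannot do raises r.MotionError and nothing moves.
- r.finish_job(): hands the job in, once; it reports no verdict.
The state is a dict: "clock": time; "joints": joint angles; "qvel": joint speeds; "joint_efforts": joint torques, N m; "tool_pos": TCP position; "tool_rot": TCP orientation; "force": force on the tool from outside, world axes, zero at the start; "ft_torque": the same for the moment, N m; "gripper_width": opening from 0.0 (shut) to 1.0 (fully open).
Only numpy, scipy, OpenCV 4.12 (cv2) and the standard library are available. Lean on these libraries where they do the work, as an engineer would, in place of code of your own. Each camera call takes 0.05 s, during which the arm holds its last target. There are 200 camera calls.

## Task

Stack the blue tray of croissants on the green tray: swing its folded yellow-gripped bail upright with a fingertip while the tray stays on the bench, lift and carry the tray level by the bail, and lower it gently so that all four corner lugs drop fully home in the green tray's corner sockets (either end may face the robot). Then fold the bail fully down again, to either end, so that the next tray can go on top. Keep every croissant in the tray, keep the green tray where it stands, and do not shift or tip anything else on the bench.

Things in the scene. Friction and masses are not known exactly. Their poses are not given: they have to be found in the camera images.
- tray_c (a point): blue stacking pastry tray to be moved, loose, about 0.8 kg loaded: 200 long (x), 150 wide (y), 80 high. It stands on 4 round tapered lugs 12 high under its floor at x +-81, y +-56 (24 across at the root, 16 at the tip). The point is its centre, 40 above the lug tips; z up. Its -x end, where the bail lies folded, faces the robot within 0.5 rad.
- lower_c (a point): green tray of the same moulding, loose, on the bench, 2 kg, its rolls below the rim. Point and axes as for the blue, x within 0.8 rad of straight ahead. A socket 28 square, 15 deep in each rim corner, at x +-81, y +-56. A tray stacked home rests on this rim, its centre 68 above this point. Its own black-gripped bail lies folded to its -x end, clear of stacking, grip 117 from the centre, 55 above this point.
- bail (a joint): swing of the blue tray's bail about an axis along the tray's y, 12 above the tray's centre point: 0 = folded to the tray's -x end (arms 20 degrees above level), 1.22 = upright, 2.44 = folded to the +x end. It starts at 0 to 0.2. The pivots are stiff (about 0.065 N m): the bail stays where it is left.
- bail_grip (a point): centre of the bail's yellow grip: a round bar 18 thick, 80 long, along the tray's y, 125 from the pivot axis; steel arms 6 thick run outside the tray's long sides, 164 apart. Folded, it is 117 from the tray's centre, 95 above the bench, 8 clear of the end wall; upright it is over the tray's centre, 177 above the lug tips, 97 above the rim.
- croissant0_c (a point): croissant 1 of 3 lying loose in the blue tray, crosswise, 100 long, 39 thick, 60 g; the point is its centre.
- croissant1_c (a point): croissant 2 of 3 lying loose in the blue tray, crosswise, 100 long, 39 thick, 60 g; the point is its centre.
- croissant2_c (a point): croissant 3 of 3 lying loose in the blue tray, crosswise, 100 long, 39 thick, 60 g; the point is its centre.
- syrup_c (a point): tall amber syrup bottle, loose, 68 across, 235 high, standing between the trays; the point is half-way up. Its place and the bowl's are interchanged between starts.
- bowl_c (a point): low blue bowl, loose, 104 across, 50 high, standing between the trays; the point is half-way up. (A fixed scale, baking sheet and pan, up to 150 high, stand along the back of the bench, beyond 750 ahead of the robot's base.)
- tin_c (a point): red tin, loose, 90 across, 110 high, at the right of the bench; the point is half-way up.
- tub_c (a point): white open tub, loose, 170 x 120 x 80 high, at the left of the bench; the point is its centre, x along its 170 side.
- scraper: spatula with a handle lying at the right of the bench, 240 long, loose; origin under its middle, x along its length.
Things that resemble listed ones, but are neither listed nor needed, are in the scene too. What is shaped like the part that bears croissant0_c but red or turquoise is not meant.

How it is judged (in metres and radians):
On the way, in this order (a step that is already met when the one before it is completed fails the run):
1. the bail is upright (within 0.3 rad) while the blue tray still stands on the bench (value of joint bail between 0.92 and 1.52 rad and height (world z) of tray_c below 0.046 m and distance of tray_c from where it was at the start of the episode below 0.05 m), for 0.1 s.
2. the tray hangs from its bail, held at the grip, more than 40 mm above the bench (height (world z) of tray_c above 0.08 m and distance between the grasp point and bail_grip below 0.06 m and contact force between the fingers and tray above 1 N), for 0.2 s.
3. the tray sits home on the green tray, all four lugs in their sockets (x of tray_c in the frame of lower_c between -0.005 and 0.005 m and y of tray_c in the frame of lower_c between -0.005 and 0.005 m and z of tray_c in the frame of lower_c between 0.064 and 0.0715 m and angle between the x axis of tray_c and the x axis of lower_c, either way round below 0.05 rad and angle between tray_c's own z axis and vertical below 0.04 rad), for 0.2 s.
At the end, for the whole second after the job is handed in: Blue tray home on the green: centres within 5 mm in its x and y, 64 to 71.5 mm apart in height, parallel within 0.05 rad, tilt under 0.04, at rest; bail within 0.25 rad of either stop; croissants in the tray; green tray on the bench, upright (0.04 rad), within 40 mm of its start (all of step 3 and x of croissant0_c in the frame of tray_c between -0.095 and 0.095 m and y of croissant0_c in the frame of tray_c between -0.07 and 0.07 m and z of each of croissant0_c, croissant1_c, croissant2_c in the frame of tray_c below 0.03 m and x of croissant1_c in the frame of tray_c between -0.095 and 0.095 m and y of croissant1_c in the frame of tray_c between -0.07 and 0.07 m and x of croissant2_c in the frame of tray_c between -0.095 and 0.095 m and y of croissant2_c in the frame of tray_c between -0.07 and 0.07 m and (value of joint bail below 0.25 rad or value of joint bail above 2.19 rad) and angle between lower_c's own z axis and vertical below 0.04 rad and height (world z) of lower_c below 0.046 m and distance of lower_c from where it was at the start of the episode below 0.04 m and linear speed of tray below 0.02 m/s and angular speed of tray below 0.1 rad/s); the robot touches nothing.
It fails at once if the blue tray is tipped more than 0.35 rad (angle between tray_c's own z axis and vertical above 0.35 rad).
It fails at once if a croissant leaves the tray (not (x of croissant0_c in the frame of tray_c between -0.11 and 0.11 m and y of croissant0_c in the frame of tray_c between -0.085 and 0.085 m and z of croissant0_c in the frame of tray_c below 0.06 m) or not (x of croissant1_c in the frame of tray_c between -0.11 and 0.11 m and y of croissant1_c in the frame of tray_c between -0.085 and 0.085 m and z of croissant1_c in the frame of tray_c below 0.06 m) or not (x of croissant2_c in the frame of tray_c between -0.11 and 0.11 m and y of croissant2_c in the frame of tray_c between -0.085 and 0.085 m and z of croissant2_c in the frame of tray_c below 0.06 m)).
It fails at once if the blue tray is dropped or slammed onto the green one (faster than 0.6 m/s within 60 mm of it, seen from above) (horizontal distance between tray_c and lower_c below 0.06 m and linear speed of tray above 0.6 m/s).
It fails at once if the green tray is pushed more than 40 mm or tipped (distance of lower_c from where it was at the start of the episode above 0.04 m or angle between lower_c's own z axis and vertical above 0.2 rad).
It fails at once if the syrup bottle, bowl, tin, tub or spatula is moved more than 40 mm or tipped ((distance of syrup_c from where it was at the start of the episode above 0.04 m or angle between syrup_c's own z axis and vertical above 0.3 rad) or (distance of bowl_c from where it was at the start of the episode above 0.04 m or angle between bowl_c's own z axis and vertical above 0.3 rad) or (distance of tin_c from where it was at the start of the episode above 0.04 m or angle between tin_c's own z axis and vertical above 0.3 rad) or (distance of tub_c from where it was at the start of the episode above 0.04 m or angle between tub_c's own z axis and vertical above 0.3 rad) or distance of scraper from where it was at the start of the episode above 0.04 m).
It also fails if it takes over 72 s, if anything falls off the work surface, if the arm or the gripper's body presses on something with over 40 N, if the wrist force passes 120 N, or if a joint passes its speed limit or range.

## Working session

There is one attempt and no reset: what is moved stays moved. The work goes in short steps, each a Python script; the robot and the scene stay as the last script left them, time stands still between calls to the robot, and variables do not carry over. Pictures are saved under pics/ and viewed, about 8 in all and at most 12, crops included, and the job is handed in when it is done.

```bash
mkdir -p pics; cat > h.py <<'E'
import numpy as np, cv2
from scipy.spatial.transform import Rotation as R
from plant import r
def cam(n):
    ci=r.camera_info(n); p,d=r.snapshot(n); return p,d,ci
def rot(ci):
    a=np.array(ci["attitude"]); 
    return a if a.shape==(3,3) else R.from_euler('xyz',a,degrees=True).as_matrix()
def cloud(d,ci):
    K=np.array(ci["intrinsics"]); v,u=np.mgrid[:d.shape[0],:d.shape[1]]
    P=np.stack([(u-K[0,2])/K[0,0]*d,(v-K[1,2])/K[1,1]*d,d],-1)
    return P@rot(ci).T+np.array(ci["position"])
E
python3 - <<'E'
from h import *
for n in("top","scene"):
    p,d,ci=cam(n); print(ci); W=cloud(d,ci); np.savez('/tmp/%s.npz'%n,p=p,d=d,W=W)
    cv2.imwrite('pics/%s.png'%n,cv2.resize(p,(800,600)))
    for v,u in((100,250),(200,250),(300,250)):print(v,u,W[v,u].round())
print(r.observe(),r.grip_depth)
E
```

```text
{'intrinsics': array([[477.86716662,   0.        , 244.59585985],
       [  0.        , 477.86716662, 188.86238138],
       [  0.        ,   0.        ,   1.        ]]), 'position': array([ 373.61920389,   20.39894264, 1735.71554879]), 'attitude': array([-174.93464692,    0.19301412,  -89.08776443])}
100 250 [833.  14.  90.]
200 250 [487.   8.   2.]
300 250 [130.   3.   8.]
{'intrinsics': array([[482.52502403,   0.        , 247.53040797],
       [  0.        , 482.52502403, 195.50279425],
       [  0.        ,   0.        ,   1.        ]]), 'position': array([1181.807663  , -447.33459283, 1444.14085297]), 'attitude': array([-148.69926444,    0.16442095,   54.22056902])}
100 250 [111. 331.  -1.]
200 250 [487.  59.   1.]
300 250 [ 780. -153.    4.]
{'clock': 0.1, 'joints': array([54.57351263, 24.44625299,  4.23122565, 92.0447653 , -1.95308187,
       63.64522716, -3.84578385]), 'qvel': array([ 0.04290017, -0.17094098, -0.00601481, -0.0815312 ,  0.0677265 ,
       -0.03601445, -0.0537613 ]), 'joint_efforts': array([ 6.32319949e-03, -9.37473893e+01,  3.67603898e+00, -4.55042911e+01,
       -4.86199488e-02,  1.68984686e-02,  8.88562158e-05]), 'tool_pos': array([ 304.78991449, -601.85303975,  204.87270484]), 'tool_rot': array([-1.79936085e+02,  4.98200214e-03,  2.68583559e+01]), 'force': array([0.33966335, 0.73871856, 0.15224237]), 'ft_torque': array([ 0.01435578, -0.01365361,  0.00544444]), 'gripper_width': 0.9986440372928855} -18.8
```

View pics/top.png

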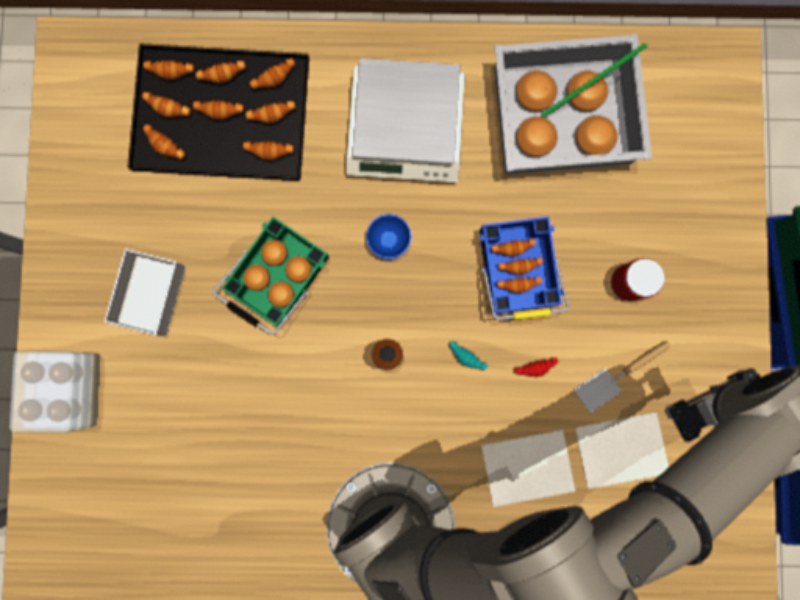

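View pics/scene.png

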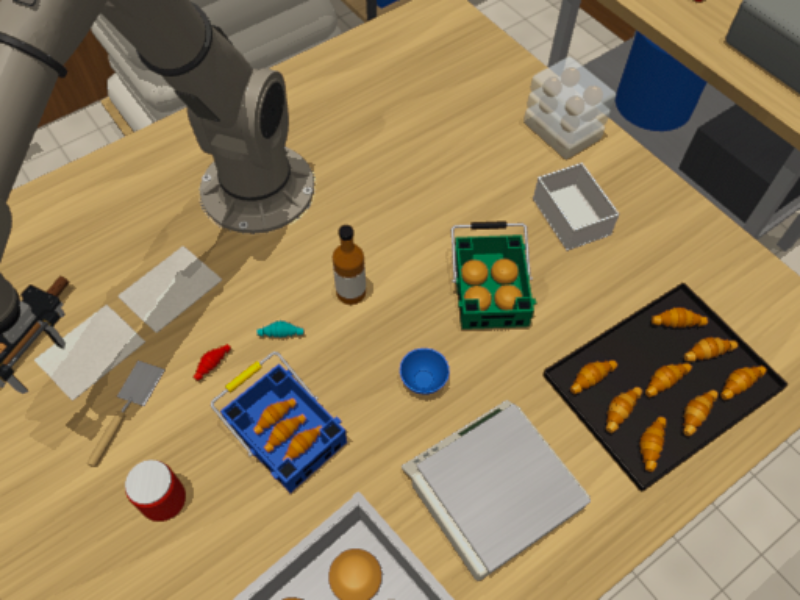

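Blue tray at (523,268) with its yellow grip at (533,314), in the top view. Green tray at (273,275) with its black grip at (243,314). Bottle at (387,355), bowl at (388,238). Possible confusions are the red (536,367) and turquoise (466,355) croissants, the baking-sheet croissants at the back left, and the blue bin at far right (790,300). None of these is a tray with a yellow grip, so I choose (523,268).

```bash
cat >> h.py <<'E'
def masks(p):
    h=cv2.cvtColor(p,cv2.COLOR_BGR2HSV); H,S,V=h[...,0],h[...,1],h[...,2]
    return dict(blue=(H>105)&(H<130)&(S>120)&(V>50),green=(H>60)&(H<90)&(S>100)&(V>30),yellow=(H>22)&(H<33)&(S>190)&(V>120))
def near(W,c,rad): return np.hypot(W[...,0]-c[0],W[...,1]-c[1])<rad
def rect(W,m,z0,z1):
    m=m&(W[...,2]>z0)&(W[...,2]<z1); q=W[m]
    (cx,cy),(w,h),a=cv2.minAreaRect(q[:,:2].astype(np.float32))
    if w<h: a+=90; w,h=h,w
    return np.array([cx,cy]),w,h,(a+90)%180-90,len(q),np.median(q[:,2])
E
python3 - <<'E'
from h import *
for n in("top","scene"):
    z=np.load('/tmp/%s.npz'%n); p,d,W=z['p'],z['d'],z['W']; M=masks(p); W[d==0]=-999
    bc=(600,-170) if 0 else None
    if n=="top":
        B0=W[171,335,:2].copy(); G0=W[176,175,:2].copy(); Y0=W[201,341].copy(); K0=W[201,156].copy(); print('seed',B0,G0,Y0,K0)
    for nm,c in(("blue",B0),("green",G0)):
        m=M[nm]&near(W,c,150); print(n,nm,rect(W,m,72,90)); print('   all',rect(W,m,5,90))
    y=W[M['yellow']&near(W,Y0,70)&(W[...,2]>60)]; print('yel',len(y),np.median(y,0),y.min(0),y.max(0))
    k=W[near(W,K0,60)&(p.max(-1)<50)&(W[...,2]>80)&(W[...,2]<125)]; print('blk',len(k),k.mean(0) if len(k) else 0)
    # bottle/bowl: tall points
    t=W[(W[...,2]>200)&(W[...,2]<240)&near(W,(380,10),90)]; print('bottle',len(t),t.mean(0) if len(t) else 0)
E
```

```text
seed [ 591.59234734 -291.48177298] [568.27938616 280.82696336] [ 481.43478645 -301.28794746  107.26261557] [471.39028939 329.69435042 109.3481648 ]
top blue (array([ 595.11968994, -281.353302  ]), 196.03628540039062, 160.58578491210938, 8.124072074890137, 360, np.float64(79.41596055607909))
   all (array([ 595.53503418, -282.14962769]), 197.45098876953125, 161.9164276123047, 8.278533935546875, 1551, np.float64(21.130651693991922))
top green (array([570.73883057, 270.73049927]), 195.71380615234375, 163.45587158203125, -33.328338623046875, 313, np.float64(80.05829230232598))
   all (array([570.83074951, 270.87026978]), 195.71380615234375, 163.7904510498047, -33.328338623046875, 1297, np.float64(26.289716097103337))
yel 59 [ 483.86247317 -294.3563358   110.06674815] [ 473.76798961 -334.6549336   101.01303368] [ 492.06478797 -259.49938051  117.64357862]
blk 75 [473.41960591 334.93501472 102.80020562]
bottle 66 [391.3832836   16.73839468 234.83778744]
scene blue (array([ 598.40222168, -282.8951416 ]), 200.92442321777344, 162.36746215820312, 8.608572959899902, 600, np.float64(79.30362654640635))
   all (array([ 598.53717041, -282.23300171]), 202.07830810546875, 162.316650390625, 8.077980041503906, 2295, np.float64(41.53526145794103))
scene green (array([574.59460449, 269.42828369]), 202.80860900878906, 159.09841918945312, -33.09443283081055, 482, np.float64(78.90174359103673))
   all (array([575.86364746, 271.16662598]), 205.65362548828125, 161.5934295654297, -33.79176712036133, 1546, np.float64(58.397966353354036))
yel 132 [ 487.82951953 -299.42358302  111.023145  ] [ 473.90405903 -338.66053417  101.4012636 ] [ 498.50407848 -260.65830005  118.58126489]
blk 69 [479.83335723 333.94085642 101.58747857]
bottle 104 [396.08398004  13.11025177 227.331609  ]
```

```bash
python3 - <<'E'
from h import *
for yaw in(98.2,-81.8,56.7,-123.3):
  for P in((597,-282,320),(573,270,320)): 
    q=r.solve_ik(P,[180,0,yaw]); print(yaw,P,None if q is None else np.round(q))
o=r.observe()
yaw=98.2 if r.solve_ik((597,-282,320),[180,0,98.2]) is not None and r.solve_ik((573,270,320),[180,0,56.7]) is not None else -81.8
r.move_l([330,-560,340],v=200)
r.goto([540,-290,380],[180,0,yaw]); r.hold(.3)
p,d,ci=cam("wrist"); print(r.observe()['clock'],r.observe()['joints'].round(),ci['position'],ci['attitude']); W=cloud(d,ci); W[d==0]=-999
np.savez('/tmp/w1.npz',p=p,d=d,W=W); cv2.imwrite('pics/w1.png',p)
M=masks(p); m=M['blue']&near(W,(597,-282),150); print(rect(W,m,70,90)); print(rect(W,m,5,90))
y=W[M['yellow']&near(W,(487,-298),80)&(W[...,2]>60)]; print('yel',len(y),np.median(y,0),y.min(0),y.max(0))
E
```

```text
98.2 (597, -282, 320) [ 32.  20. -16.  85.   6.  76.  23.]
98.2 (573, 270, 320) [  7.  23. -52.  87.  18.  79. -38.]
-81.8 (597, -282, 320) [   9.   19.   14.   86.   -5.   75. -148.]
-81.8 (573, 270, 320) [ 11.  26. -59.  87.  22.  80. 139.]
56.7 (597, -282, 320) [ 26.  19.  -8.  85.   3.  76. -16.]
56.7 (573, 270, 320) [  7.  23. -52.  87.  19.  79. -80.]
-123.3 (597, -282, 320) [ 60.  29. -59.  83.  25.  82. 147.]
-123.3 (573, 270, 320) [ 11.  26. -59.  87.  22.  80.  98.]
2.6167 [ 35.  14. -16.  86.   4.  81.  27.] [ 529.10868301 -209.46669169  559.26653411] [ 1.63645878e+02 -2.38793448e-02  8.19566001e+00]
(array([ 598.6607666 , -285.21289062]), 199.43284606933594, 164.0683135986328, 8.428512573242188, 2076, np.float64(79.88908339995137))
(array([ 598.6607666 , -285.21289062]), 199.43284606933594, 164.0683135986328, 8.428512573242188, 7283, np.float64(16.658467211438392))
  return _methods._mean(a, axis=axis, dtype=dtype,
  ret = um.true_divide(
Traceback (most recent call last):
ValueError: zero-size array to reduction operation minimum which has no identity
```

View pics/w1.png

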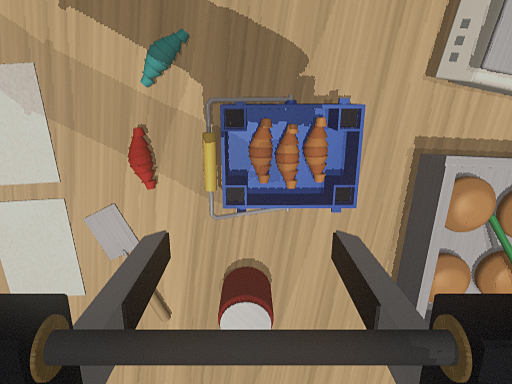

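Wrist view: blue tray spans (220..367, 103..210), with dark corner sockets at about (235,118), (346,117), (236,193) and (344,193), and the yellow grip at (209,162). I'll use the sockets for a precise pose and do the same above the green tray later.

```bash
cat >> h.py <<'E'
def toplane(ci,z,shape=(384,512)):
    K=np.array(ci["intrinsics"]); v,u=np.mgrid[:shape[0],:shape[1]]
    D=np.stack([(u-K[0,2])/K[0,0],(v-K[1,2])/K[1,1],np.ones(shape)],-1)@rot(ci).T
    o=np.array(ci["position"],float); return o+D*((z-o[2])/D[...,2:])
SOC=np.array([[81,56],[81,-56],[-81,56],[-81,-56]],float)
def R2(a): a=np.radians(a); return np.array([[np.cos(a),-np.sin(a)],[np.sin(a),np.cos(a)]])
def sockets(p,ci,c,yaw,z=80,thr=75,its=3):
    "tray centre and yaw from the dark sockets in its rim"
    Q=toplane(ci,z); dark=p.max(-1)<thr; c=np.array(c[:2],float)
    for _ in range(its):
        E=c+SOC@R2(yaw).T; F=[];n=[]
        for e in E:
            L=(Q[...,:2]-e)@R2(yaw); m=dark&(np.abs(L).max(-1)<19); n.append(int(m.sum())); q=Q[m][:,:2]
            F.append((q.min(0)*0+q.mean(0)) if len(q) else e)
        F=np.array(F); c=F.mean(0); a=SOC; b=F-c
        yaw=np.degrees(np.arctan2((a[:,0]*b[:,1]-a[:,1]*b[:,0]).sum(),(a*b).sum()))
    return c,yaw,n,np.linalg.norm(F-c-SOC@R2(yaw).T,axis=1)
E
python3 - <<'E'
from h import *
ci=r.camera_info("wrist"); z=np.load('/tmp/w1.npz'); p,W=z['p'],z['W']
print([p[y,x] for x,y in((235,118),(346,117),(236,193),(344,193),(228,150),(209,162))],W[162,209],W[118,235])
for t in(45,60,75,90): print(t,sockets(p,ci,(598,-284),8.3,80,t))
hsv=cv2.cvtColor(p,cv2.COLOR_BGR2HSV); m=(hsv[...,0]>18)&(hsv[...,0]<34)&(hsv[...,1]>120)&(W[...,2]>90)&(W[...,2]<130)&near(W,(487,-298),90)
y=W[m]; print('yel',len(y),np.median(y,0),y.min(0),y.max(0))
E
```

```text
[array([38, 38, 42], dtype=uint8), array([52, 50, 55], dtype=uint8), array([54, 54, 58], dtype=uint8), array([45, 43, 48], dtype=uint8), array([178, 115,  91], dtype=uint8), array([ 95, 179, 196], dtype=uint8)] [ 485.94276193 -300.397154    111.63597572] [ 511.44425949 -241.03147628   66.30201297]
45 (array([ 597.24312471, -287.15488124]), np.float64(8.64045568091578), [14, 11, 225, 1], array([3.60500986, 5.02877505, 4.71980889, 4.67377685]))
60 (array([ 597.52413495, -282.95676056]), np.float64(8.195756369881147), [331, 239, 317, 166], array([1.9589998 , 1.54669719, 1.94431238, 2.02057976]))
75 (array([ 597.72926451, -283.43929404]), np.float64(8.26695066836936), [372, 346, 359, 352], array([1.31716314, 1.45341456, 1.43870476, 1.30839154]))
90 (array([ 597.51542632, -283.52416326]), np.float64(8.389158589262728), [404, 393, 430, 367], array([1.59764506, 1.43709254, 1.09246593, 1.74223478]))
yel 745 [ 486.42539283 -298.73029794  111.02627038] [ 472.04335374 -340.15575439  103.91133602] [ 498.94694972 -260.49711356  114.34806966]
```

```bash
python3 - <<'E'
from h import *
C=np.array([597.6,-283.5]); yaw=8.3; O=[180,0,yaw+90]
def T(s,z): return [*(C+R2(yaw)@[s,0]),z]
def bar(phi): f=np.radians(phi); return -125*np.cos(f),52+125*np.sin(f)
s,z=bar(26)
r.move_l(T(s+30,200),O,v=200); 
print('desc',r.move_l(T(s+30,z-14),v=100,stop_force=6))
f0=r.observe()['force']
for phi in(30,40,50,60,70,80,91):
    s,z=bar(phi); r.move_l(T(s+38.5,z-15),v=90); print(phi,(r.observe()['force']-f0).round(1))
r.move_l(T(s+28,z-19),v=60)
o=r.observe(); print(o['clock'],o['tool_pos'])
p,d,ci=cam("wrist"); W=cloud(d,ci); W[d==0]=-999; cv2.imwrite('pics/w2.png',p)
hsv=cv2.cvtColor(p,cv2.COLOR_BGR2HSV); m=(hsv[...,0]>18)&(hsv[...,0]<34)&(hsv[...,1]>120)&(W[...,2]>140)&(W[...,2]<200)&near(W,C,90)
y=W[m]; print('yel',len(y),np.median(y,0),y.min(0),y.max(0), (np.median(y[:,:2],0)-C)@R2(yaw))
print(sockets(p,ci,C,yaw))
E
```

```text
desc False
30 [ 0.5 -0.3 -0.1]
40 [-5.4 -0.3  2.5]
50 [-8.2 -1.4  7. ]
60 [ 0.7  0.1 -0.2]
70 [-0.   0.1 -0. ]
80 [ 0.2 -0.1 -0.1]
91 [-0.6  0.2 -0.5]
7.9167 [ 626.62432981 -279.59333069  157.98048948]
yel 4689 [ 603.82259071 -277.81799756  184.28301811] [ 582.12097169 -323.52083784  172.81516243] [ 617.80254753 -243.4883438   195.79847156] [6.97764627 4.72421839]
(array([ 617.15790576, -282.17626041]), np.float64(11.003208813864566), [970, 1093, 927, 834], array([5.24098817, 0.27675344, 4.74390467, 4.22533513]))
```

View pics/w2.png

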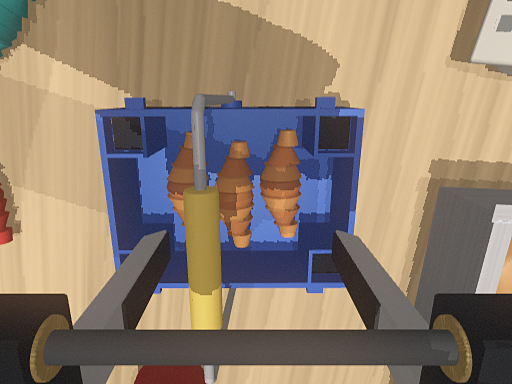

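```bash
python3 - <<'E'
from h import *
p=cv2.imread('pics/w2.png'); ci=r.camera_info("wrist"); Q=toplane(ci,80)
a,b=Q[133,128,:2],Q[133,334,:2]; v=b-a; yaw=np.degrees(np.arctan2(v[1],v[0])); print(a,b,np.linalg.norm(v),yaw,'centre',(a+b)/2+R2(yaw)@[0,-56])
for x,y in((97,110),(364,109)): print(Q[y,x])
Q2=toplane(ci,177)
for x,y in((203,200),(205,280),(186,240),(221,240)): print(Q2[y,x])
E
```

```text
[ 528.60437517 -237.53133171] [ 682.55041275 -214.97753785] 155.58938300906496 8.334797973501832 centre [ 613.69499448 -281.66295905]
[ 505.14456698 -223.94784661   80.        ]
[ 700.78149348 -194.5524165    80.        ]
[ 600.02473741 -250.47013376  177.        ]
[ 605.82356507 -294.93869842  177.        ]
[ 593.62242479 -273.24350866  177.        ]
[ 611.50523795 -270.62728872  177.        ]
```

The tray slid about 16 mm ahead during the push, well inside the 50 mm limit, and its centre is now near (613.8,-283.5). The bail stands about 4° short of upright. I'll grasp it, bring it upright and lift.

```bash
python3 - <<'E'
from h import *
C=np.array([613.8,-283.5]); yaw=8.3; O=[180,0,yaw+90]
def T(s,z): return [*(C+R2(yaw)@[s,0]),z]
r.move_l(T(-9.4,158),v=60); r.gripper_close(35); print(r.observe()['gripper_width']*94, r.observe()['force'])
r.move_l(T(0,158),v=30); print(r.observe()['force'])
r.move_l(T(0,215),v=50); r.hold(.5)
o=r.observe(); print(o['clock'],o['tool_pos'],o['force'],o['gripper_width']*94)
p,d,ci=cam("wrist"); cv2.imwrite('pics/w3.png',p); W=cloud(d,ci); W[d==0]=-999; m=masks(p)['blue']&near(W,C,170); np.savez('/tmp/w3.npz',p=p,W=W)
q=W[m&(W[...,2]>125)&(W[...,2]<145)]; print(len(q),np.median(q[:,2])); A=np.c_[q[:,:2]-C,np.ones(len(q))]; print(np.linalg.lstsq(A,q[:,2],rcond=None)[0])
print(rect(W,m,125,145))
E
```

```text
16.813011239331114 [-1.25321747 -0.86178174  0.33538704]
[-2.74550654 -0.25946644  3.89194218]
11.9333 [ 613.81211088 -283.4874743   214.99784646] [ 0.07082593  0.02763666 -7.93857745] 16.93883930946487
7048 135.98739771068372
[9.71539339e-03 1.11562720e-02 1.35026861e+02]
(array([ 614.77679443, -283.42559814]), 200.69126892089844, 166.04129028320312, 8.649831771850586, 7048, np.float64(135.98739771068372))
```

View pics/w3.png

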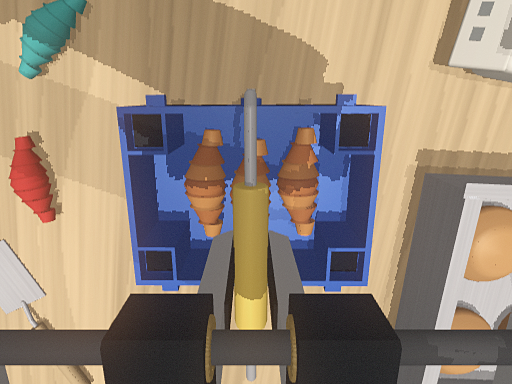

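The tray hangs level (slope about 0.6°), centred under the grip within 1 mm, with all three croissants inside. Next I refine the green pose from the initial top and scene images, using blue's wrist-measured start pose to correct each camera's bias.

```bash
python3 - <<'E'
from h import *
ci=r.camera_info("wrist"); p=np.load('/tmp/w3.npz')['p']
Q=toplane(ci,136.5); F=np.array([Q[y,x,:2] for x,y in((357,131),(345,262),(147,131),(159,262))])
c=F.mean(0); b=F-c; print('hang',c,np.degrees(np.arctan2((SOC[:,0]*b[:,1]-SOC[:,1]*b[:,0]).sum(),(SOC*b).sum())),np.linalg.norm(b,axis=1))
for n in("top","scene"):
    ci=r.camera_info(n); p=np.load('/tmp/%s.npz'%n)['p']
    for t in(55,70,85):
        print(n,t,'B',*sockets(p,ci,(597,-283),8.3,80,t)); print('      G',*sockets(p,ci,(573,270),-33.3,80,t))
z=np.load('/tmp/scene.npz')['p']; z2=np.load('/tmp/top.npz')['p']
a=cv2.resize(z[135:220,280:350],None,fx=5,fy=5,interpolation=cv2.INTER_CUBIC); b=cv2.resize(z2[130:215,135:215],None,fx=5,fy=5,interpolation=cv2.INTER_CUBIC)
cv2.imwrite('pics/g.png',np.hstack([a,b]))
E
```

```text
hang [ 615.79181066 -280.67489342] 8.384241286372488 [96.27561492 95.94472259 96.39077333 95.8075572 ]
top 55 B [ 595.59465796 -281.9802087 ] 8.130839779281063 [28, 29, 24, 24] [0.37986612 0.25983444 0.33527648 0.16944487]
      G [572.152944   271.39407616] -33.52055072755174 [39, 37, 38, 34] [0.8362845  0.24671636 0.09386537 0.60789113]
top 70 B [ 595.46536303 -282.70584708] 8.47901960330233 [31, 31, 32, 33] [0.61938873 0.3890029  0.09780203 0.51441536]
      G [572.14937877 270.79178039] -33.6330693728014 [50, 45, 51, 47] [0.91632774 0.88617569 0.84582235 0.57374767]
top 85 B [ 596.09206896 -282.18295235] 8.339162143266455 [40, 42, 37, 38] [0.08008058 0.43260492 0.39529803 0.18959198]
      G [571.66025604 270.75066933] -33.81672338937847 [69, 63, 67, 51] [1.57506607 1.8531371  2.18979087 1.33721075]
scene 55 B [ 599.7232315  -283.15703036] 8.395077432965072 [44, 45, 34, 38] [0.29703105 0.99273523 0.42501543 0.47562467]
      G [574.58956773 269.67004795] -33.66156776766807 [41, 42, 39, 37] [0.34644124 0.23579339 0.66237137 0.54480257]
scene 70 B [ 599.65745398 -282.68142836] 8.208950184061248 [51, 55, 41, 44] [0.45842959 0.35611236 0.50141897 0.49186292]
      G [574.13939353 269.25432792] -33.40189596506769 [59, 56, 60, 52] [1.37447714 1.96021051 2.47644423 2.31778794]
scene 85 B [ 598.42003888 -283.16509773] 8.449262618324342 [57, 64, 55, 55] [0.35567055 0.48515358 0.61773233 0.20762378]
      G [574.74715278 268.80596833] -33.35005939262791 [74, 61, 69, 65] [0.11430058 2.20902295 2.18477553 1.43794169]
```

View pics/g.png

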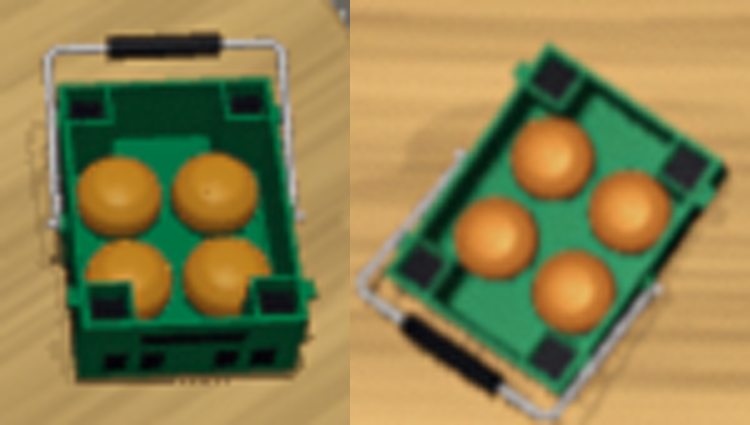

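```bash
python3 - <<'E'
from h import *
G=np.array([573.3,270.2]); gy=-33.5
P=G-R2(gy)@[1.2,0.4]
r.move_l([613.8,-283.5,298],v=80)
r.move_l([615,-20,298],[180,0,78],v=130)
r.move_l([*P,288],[180,0,gy+89.8],v=130); r.hold(.6)
o=r.observe(); print(o['clock'],o['tool_pos'],o['tool_rot'],o['force'],o['joints'].round())
ims=[]
for n in("top","scene","wrist"):
    p,d,ci=cam(n); W=cloud(d,ci); W[d==0]=-999; np.savez('/tmp/h_%s.npz'%n,p=p,d=d,W=W)
    m=masks(p)['blue']&near(W,G,170); 
    try: print(n,rect(W,m,195,220))
    except Exception as e: print(n,'none')
    if n!="wrist":
        for t in(55,75): print(*sockets(p,ci,G,gy,210,t))
    u,v={'top':(120,110),'scene':(255,80),'wrist':(60,40)}[n]; ims.append(cv2.resize(p[v:v+130,u:u+130] if n!='wrist' else p,(400,300) if n=='wrist' else (390,390)))
cv2.imwrite('pics/h.png',np.hstack(ims[:2])); cv2.imwrite('pics/hw.png',ims[2])
E
```

```text
18.3583 [572.07800531 270.52414582 288.00390622] [1.79998397e+02 8.34184616e-04 5.63034954e+01] [-0.11358589  0.23804769 -8.90700693] [-13.  19. -23.  91.   8.  72. -71.]
top (array([619.57037354, 207.85673523]), 126.14749908447266, 72.57389831542969, 35.04216003417969, 134, np.float64(208.5618130433171))
[572.74394183 272.06719069] -33.6914718862259 [64, 38, 0, 0] [0.93720935 1.78573448 0.46649013 0.56691913]
[572.90487085 271.54503821] -34.000984974110324 [120, 46, 0, 0] [1.44143156 2.22228542 0.48899926 0.57151171]
scene (array([573.89483643, 270.68887329]), 203.29153442382812, 165.07875061035156, -32.47135925292969, 602, np.float64(207.1442738895637))
[574.38290681 270.80075117] -31.809348784303186 [26, 27, 49, 8] [3.86777614 1.63933379 8.07599006 7.17357751]
[573.54800581 272.12527024] -32.983919469724164 [32, 31, 63, 28] [2.63296328 2.04870877 6.970174   4.64493118]
wrist (array([573.39044189, 270.51931763]), 200.60768127441406, 166.19692993164062, -33.34302520751953, 6002, np.float64(208.7296638996527))
```

View pics/h.png

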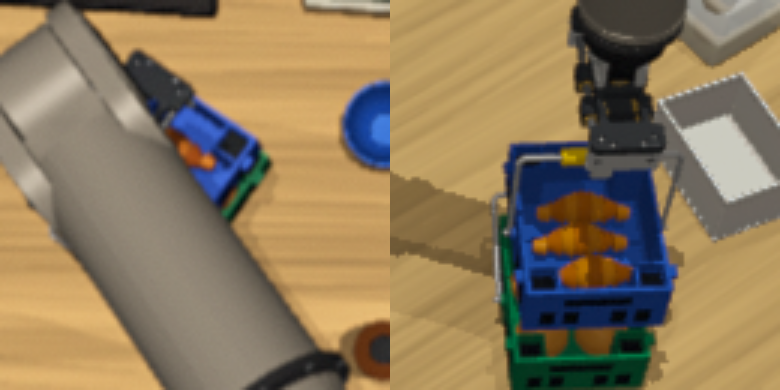

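Hover view: the blue tray is level over the green, aligned with it within 1–2 mm by scene and wrist. Lowering gently with a force stop.

```bash
python3 - <<'E'
from h import *
x,y,_=r.observe()['tool_pos']
r.move_l([x,y,244],v=50); r.hold(.3); print(r.observe()['force'])
s=r.move_l([x,y,226],v=15,stop_force=5); o=r.observe(); print(s,o['clock'],o['tool_pos'],o['force'],o['ft_torque'])
p,d,ci=cam("wrist"); W=cloud(d,ci); W[d==0]=-999
print('wrist',rect(W,masks(p)['blue']&near(W,(573,270),170),135,165)); cv2.imwrite('pics/w5.png',p)
q=W[masks(p)['blue']&near(W,(573,270),170)&(W[...,2]>138)&(W[...,2]<160)]; print(np.linalg.lstsq(np.c_[q[:,:2]-[573,270],np.ones(len(q))],q[:,2],rcond=None)[0])
E
```

```text
[ 0.35542667 -0.57094034 -8.33841584]
True 20.975 [572.12583046 270.42127785 226.17560175] [ 0.14934797 -0.09317474  7.91227287] [-0.10400178  0.00591122 -0.07241125]
wrist (array([574.01123047, 270.14703369]), 200.0587921142578, 166.21054077148438, -33.45365524291992, 5847, np.float64(147.53952570923752))
[7.68179234e-03 8.80783331e-03 1.46550041e+02]
```

Home: weight transferred, TCP at 226.2 against 226 expected, rim at about 147.5 and level. Release and fold the bail: push from its +x side to about 45°, then press from above.

```bash
cat >> h.py <<'E'
C=np.array([573.4,270.2]); gy=-33.5; O=[180,0,gy+89.8]
def T(s,z): return [*(C+R2(gy)@[s,0]),z]
def bar(phi): f=np.radians(phi); return -125*np.cos(f),120+125*np.sin(f)
def yel():
    p,d,ci=cam("wrist"); W=cloud(d,ci); W[d==0]=-999; hsv=cv2.cvtColor(p,cv2.COLOR_BGR2HSV)
    y=W[(hsv[...,0]>18)&(hsv[...,0]<34)&(hsv[...,1]>120)&(W[...,2]>150)&(W[...,2]<265)&near(W,C,180)]
    L=(y[:,:2]-C)@R2(gy); print('yel',len(y),np.median(L,0) if len(y) else 0,np.percentile(y[:,2],[5,50,95]) if len(y) else 0)
    print('tray',rect(W,masks(p)['blue']&near(W,C,170),135,165)); return p
E
python3 - <<'E'
from h import *
r.open_gripper(); r.hold(.2); f0=r.observe()['force']
s,z=bar(90); r.move_l(T(-1,z-14),v=50)
for phi in(90,80,70,60,50,45):
    s,z=bar(phi); r.move_l(T(s-38,z-14),v=60); print(phi,(r.observe()['force']-f0).round(1))
r.move_l(T(s-28,z-14),v=60); r.move_l(T(s-28,270),v=120); r.hold(.2)
cv2.imwrite('pics/f1.png',yel()); print(r.observe()['clock'])
E
```

```text
90 [ 0.4 -0.  -0.2]
80 [ 0.3 -0.2 -0.6]
70 [ 0.8 -0.8 -1. ]
60 [0.6 0.3 0.2]
50 [ 0.7  0.8 -0. ]
45 [0.4 0.9 0.3]
yel 2418 [-89.31639438   4.45815103] [210.91729348 215.57523801 217.36013704]
tray (array([574.40136719, 270.57531738]), 200.7467498779297, 166.11709594726562, -33.47660446166992, 6496, np.float64(147.48486037665944))
27.2667
```

View pics/f1.png

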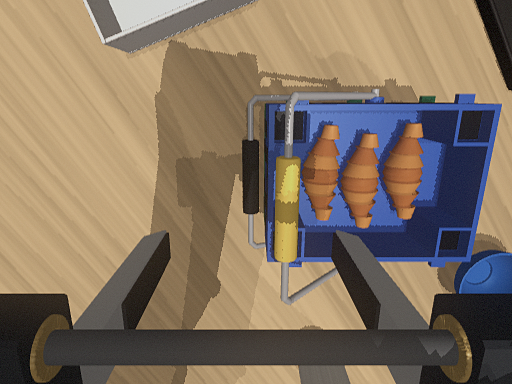

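The bail is at about 45° (bar at s=-89, top z≈217), the tray still sits home, and all three croissants are inside. Now press it down from above with the fingers shut.

```bash
python3 - <<'E'
from h import *
r.gripper_close(10)
s,z=bar(45); r.move_l(T(s,z+16),v=120); f0=r.observe()['force']
for phi in(40,34,28,23,18):
    s,z=bar(phi); st=r.move_l(T(s-2,z+9),v=50,stop_force=8); o=r.observe(); print(phi,st,o['tool_pos'][2].round(1),(z+9).__round__(1),(o['force']-f0).round(1))
    if st: break
s,z=bar(20); r.move_l(T(s,300),v=150); r.move_l(T(-60,330),v=150); r.hold(.3)
cv2.imwrite('pics/f2.png',yel()); print(r.observe()['clock'],r.observe()['force'])
E
```

```text
40 True 213.1 209.3 [ 1.9 -0.7 -0.5]
yel 1584 [-91.80923236   4.17841725] [206.22785628 210.97076823 213.04658659]
tray (array([576.50579834, 269.05267334]), 195.96954345703125, 164.33946228027344, -33.34070587158203, 3156, np.float64(147.7284345516296))
31.2833 [-0.23175741  0.28334064  0.11587401]
```

View pics/f2.png

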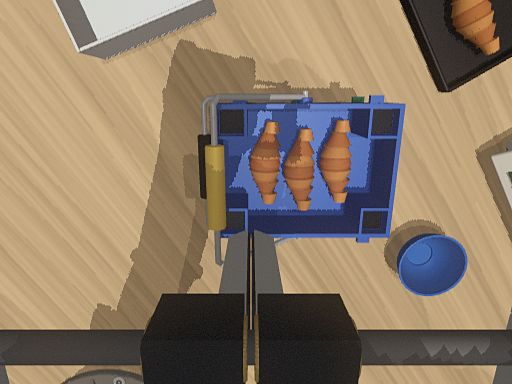

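The force stop tripped on a transient and the bail is still at about 42°. Repeat more slowly with a higher threshold.

```bash
python3 - <<'E'
from h import *
s,z=bar(42); r.move_l(T(s-2,z+20),v=120); r.hold(.3); f0=r.observe()['force']
for phi in(37,31,26,22,19):
    s,z=bar(phi); st=r.move_l(T(s-2,z+9),v=30,stop_force=12); o=r.observe(); print(phi,st,o['tool_pos'][2].round(1),(z+9).__round__(1),(o['force']-f0).round(1))
    if st: break
s,z=bar(20); r.move_l(T(s,300),v=150); r.move_l(T(-60,330),v=150); r.hold(.3)
cv2.imwrite('pics/f3.png',yel()); print(r.observe()['clock'],r.observe()['force'])
E
```

```text
37 True 208.6 204.2 [-2.2  1.4  3.2]
yel 1558 [-95.01058533   3.937518  ] [202.15265635 207.22685767 209.13530687]
tray (array([574.81793213, 270.35943604]), 198.92767333984375, 164.30921936035156, -33.52640151977539, 3318, np.float64(147.74873739729082))
34.8917 [-0.04089902  1.18688901 -0.63996168]
```

View pics/f3.png

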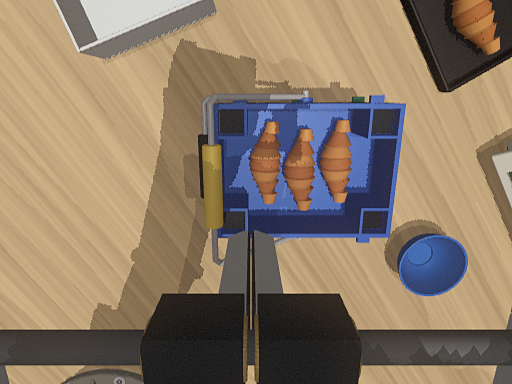

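Brief contact spikes trip the stop when pressing from above. The sideways push ran with about 1 N, so I'll finish with that, using the closed fingertip from inside.

```bash
python3 - <<'E'
from h import *
s,z=bar(40); r.move_l(T(s+30,z+25),v=150); r.move_l(T(s+30,z-6),v=80); r.hold(.2); f0=r.observe()['force']
for phi in(36,31,27,24,21.5):
    s,z=bar(phi); st=r.move_l(T(s+21.5,z-6),v=25,stop_force=25); o=r.observe(); print(phi,st,o['tool_pos'][2].round(1),(z-6).__round__(1),(o['force']-f0).round(1))
    if st: break
r.move_l(T(s+32,z-4),v=60); r.move_l(T(s+32,300),v=150); r.move_l(T(-60,330),v=150); r.hold(.3)
cv2.imwrite('pics/f4.png',yel()); print(r.observe()['clock'],r.observe()['force'])
E
```

```text
36 False 187.5 187.5 [-1.2 -0.2 -1.6]
31 False 178.3 178.4 [-0.  -0.7 -0.2]
27 False 170.7 170.7 [-1.4  0.9 -0.4]
24 False 164.7 164.8 [-0.8  0.8 -0.6]
21.5 False 159.7 159.8 [-1.9  1.2  0.5]
yel 1292 [-113.87256412    3.97186795] [170.2925222  175.09261005 177.04675493]
tray (array([574.53210449, 270.63598633]), 200.02444458007812, 165.24740600585938, -33.3880500793457, 3768, np.float64(147.747365118118))
41.2583 [ 0.27349046 -0.18651815 -0.41355967]
```

```bash
python3 - <<'E'
from h import *
r.goto([480,-120,420],[180,0,60]); r.hold(.5)
for n in("top","scene"):
    p,d,ci=cam(n); W=cloud(d,ci); W[d==0]=-999; M=masks(p)
    print(n,'blue',rect(W,M['blue']&near(W,C,170),135,165)); print(sockets(p,ci,C,gy,148,60))
    try: print(' green all',rect(W,M['green']&near(W,C,170),5,90))
    except Exception as e: print(e)
    cv2.imwrite('pics/end_%s.png'%n,cv2.resize(p,(800,600)))
print(r.observe()['clock'],r.observe()['force'])
E
```

```text
top blue (array([571.25750732, 272.80895996]), 197.02761840820312, 162.31117248535156, -33.8585319519043, 471, np.float64(146.4315658866965))
(array([572.0971422 , 272.95504429]), np.float64(-33.536668406901036), [35, 34, 34, 35], array([0.39587469, 0.10311561, 0.23199824, 0.21334813]))
 green all (array([541.61291504, 200.83576965]), 160.6583709716797, 8.07663345336914, -34.616031646728516, 51, np.float64(69.38116385397234))
scene blue (array([575.5892334 , 272.15731812]), 206.74676513671875, 165.2625274658203, -34.91801452636719, 697, np.float64(145.451396705384))
(array([576.20994697, 270.47575663]), np.float64(-33.37267700232319), [27, 27, 21, 25], array([0.22994942, 0.91579823, 0.25128233, 0.54538038]))
 green all (array([621.97900391, 203.01031494]), 186.87551879882812, 94.14313507080078, 18.601348876953125, 393, np.float64(54.77101156347203))
43.4583 [0.31687461 1.13041819 0.51683776]
```

View pics/end_scene.png

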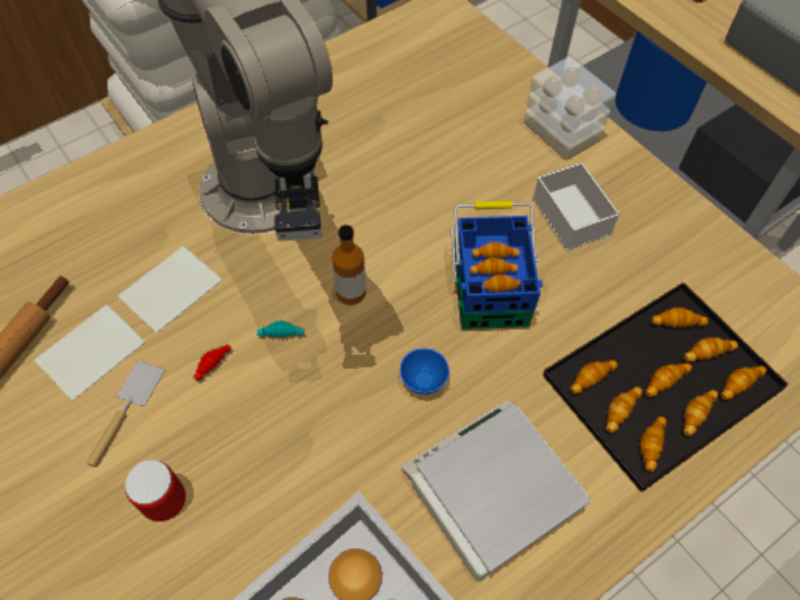

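The final scene shows blue nested on green at (497,270), bail folded with its yellow grip at (493,205), three croissants inside, and the bottle, bowl, tin, tub and spatula where they were. Handing in.

```bash
python3 -c "
from plant import r
r.finish_job(); print(r.observe()['clock'])"
```

```text
the job is handed in; nothing more can be done
the job is handed in; nothing more can be done
```

The blue tray is stacked home on the green tray with its bail folded down to the -x end, and I handed the job in at about 43.5 s of the 72 s allowed. No verdict was reported.

I swung the bail upright with one finger and gripped it. I then carried the tray level past the bottle and bowl, and lowered it under a force stop.

**Last checks:**
- **Seating:** the rim is at about 147.7 mm (148 expected), it was level when lowered (slope about 0.7°), and the full weight is transferred. Blue's yaw is about -33.4°, against -33.5° for green before stacking. I could not measure green's final pose because blue covers it.
- **Bail:** about 0.05 rad from its stop.
- **Contents and surroundings:** all three croissants are in the tray, and the bottle, bowl, tin, tub and spatula look unmoved in the scene picture.

**What did not go to plan:**
- **Tray slide:** the tray slid about 16 mm on the bench during the first swing (limit 50 mm).
- **Folding the bail:** two attempts to press it down from above stopped early on force spikes. I finished by pushing it sideways with the closed fingertip.
- **Camera disagreement:** the top and scene cameras place the stack about 4 mm apart in x, much as they did before the move. I put this down to calibration.

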